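# Set the marking gauge to 7 and lay the straightedge to its stop

## Robot

A 6-joint arm with a two-finger parallel gripper is mounted at the origin on the work surface. World frame = base frame: x ahead of the robot, y to its left, z up, the work surface at z = 0. Lengths are in m, angles in rad, forces in N, time in s.
With the tool pointing down it reaches from about 0.225 to 0.725 m from the base axis. Payload 3.1 kg.
Tool frame: the origin (TCP) lies at the very end of the fingers, on their centre line; the grasp point (between the pads) lies 19 mm behind it; z points along the fingers, y is the direction in which the jaws open and shut (so a half turn about z gives the same grasp; the last joint's range is limited). The gripper opens to 85 mm and grips with 20 to 120 N. Pads are 22 mm wide; open, the fingers measure 114 mm over their backs; the gripper's body (76 mm by 85 mm) begins 54 mm behind the grasp point. The pads swing forward as they close: fully open they stand 13 mm farther back than shut.
Start: joints at [-1.376, 0.048, 0.099, 1.622, 0, 1.443], TCP at [0.167, -0.498, 0.195] pointing down, gripper open.
Joint ranges: [-2.91, 2.91], [-0.99, 1.94], [-1.21, 1.42], [-2.12, 2.29], [-1.49, 1.47], [-3.14, 3.14]. Speed limits (rad/s): [2.79, 2.79, 3.14, 3.14, 3.14, 3.14].

## Interface

Orientations are given as a unit quaternion [w, x, y, z].
In Python, from rig import r gives the robot as it stands. The module is installed in compiled form; this text tells all that it offers.
- The arm moves only by the tool jog_arm, never from a script. Its argument "commands" is a list that holds one entry, the list of rows, each a list of 4 numbers: the shift along the tool's x, y, z in m, then the turn about the tool's z in degrees. In form: [[[x, y, z, yaw], ...]]. A call has 1 to 20 rows; each row shifts and turns the commanded pose from where the row before left it, along the tool's axes as they then stand; what a row does not reach is not made up. A row lasts 1/10 s, in which the tool goes at most 50 mm and 8.59 degrees, less where a joint would pass 70% of its speed; a pose out of reach is approached as far as the arm can. A call with a gripper value outside its range is refused whole. "claw" is the closure, from -1 (fully open) to 1 (shut), set as the call begins (left out, the last holds). The fingers move at their own pace and stop on an object; "force" is the grip in N (left out, the last holds). Time passes only in rows, so rows that do not move let the fingers close. It gives the time, the measured TCP pose, the force and the opening at its end, in the units of the state.
- r.get_state(): the state, without advancing time (a new reading comes with each control period).
- r.snapshot(name): name is "scene" or "top" or "wrist"; returns a dict with "frame" (400x640x3 uint8, red, green, blue), "fx", "fy", "cx", "cy" (pixels), "extrinsics" (4x4, takes a point from camera to world coordinates); the wrist camera has in their place "T_tool_cam" (4x4, takes a point from camera to tool coordinates, whose origin is the TCP and whose axes are the flange's). Camera axes: x right, y down, z forward; pixel columns grow to the right and rows downward; lengths in m; the calibration is good to about 2 mm. A picture is of the moment at which its call begins: read the wrist's pose just before it. There is no depth.
- r.finish_job(): hands the job in, once; it reports no verdict.
Trained networks look in the newest picture that a camera, given by its name, has taken for a name from the list of things; names that differ only in an ending like _2 or _b are one class to them, and where a whole thing is asked for, a point or a joint stands for the part that bears it (a point fixed in the world has none). Each returns a list of dicts, best first, with "confidence" (0 to 1); they miss things now and then, are a little off and sometimes report something else, mostly with a low value. They report only what shows in the picture. A call takes as long as a camera call. They do not tell look-alikes from the thing itself.
- r.search_frame(camera, label): "position" ([x, y, z] in m, in world coordinates, good to about 4 mm: the middle of the surface that is visible of it).
- r.masks_of(camera, label): "pixels" (400x640 bool, what is visible of it).
The state is a dict: "time": time; "qpos": joint angles; "qvel": joint speeds; "effort": joint torques, N m; "position": TCP position; "ee_rot": TCP orientation; "contact_force": force on the tool from outside, world axes, zero at the start; "ft_torque": the same for the moment, N m; "grip_width": opening from 0.0 (shut) to 1.0 (fully open).
Only numpy, scipy, OpenCV 4.12 (cv2) and the standard library are available. Lean on these libraries where they do the work, as an engineer would, in place of code of your own. Each camera call takes 0.05 s, during which the arm holds its last target.

## Task

Turn the spoked scale sleeve of the marking gauge to 7, settled in its click. Then slide the steel straightedge across the silver sheet until it lies flat and flush along the face of the brass stop bar, more or less centred on it, without shoving so hard that the sleeve slips off 7. Leave the other things on the bench where they are.

Things in the scene. Friction and masses are not known exactly. Their poses are not given: they have to be found in the camera images.
- gauge: green marking gauge fixed to the bench. Origin: centre of its underside; x runs from the silver sheet (towards the robot) to the spoked sleeve (away from it), z up. Bed 290 x 240 x 12 mm (x, y, z), centred on the origin. The headstock that carries the sleeve is a block 20 x 110 mm (x, y) at x = 55 to 75 mm, its top 110 mm above the bench
- sheet (a point): middle of the top of the 2 mm silver sheet fixed on the bed, 14 mm above the bench; axes as the gauge's. The sheet measures 180 x 226 mm (x, y) and lies at gauge x = -140 to +40 mm. Dark lines 5 mm apart along both its side edges read 0 (farthest from the robot) to 10 (nearest) at the stop bar's front face; 0, 5 and 10 are longer
- sleeve_axis (a point): on the sleeve's turning axis (along gauge x), 80 mm above the bench, in the middle plane of the spokes (gauge x = 117 mm, y = 0). Axes as the gauge's. The sleeve is an aluminium drum, radius 28 mm, gauge x = 75 to 135 mm. Five black-tipped steel spokes, 12 mm thick, 72 degrees apart, reach to radius 60 mm. At value 0 one spoke points straight up
- index (a point): end of the red index line on top of the headstock, at the sleeve (gauge x = 75, y = 0, 110 mm above the bench). Next to it the sleeve has a black band with 11 marks 24 degrees apart for 0 to 10: the mark on top, at the index line, is the present value. 0 is long and white, 5 long and yellow, 10 long and red, the others short and white
- sleeve (a joint): turn of the sleeve, 0 to 4.19 rad: eleven clicks, 0 to 10, 0.4189 rad (24 degrees) apart; 7 is at 2.932 rad. Growing values move the sleeve's top towards the gauge's +y. A sprung plunger holds it in each click; leaving one takes some 6 N on a spoke, then it jumps on into the next
- stop_face (a point): middle of the front face (towards the robot, -x) of the brass stop bar, 5 mm above the sheet. Axes as the gauge's. The bar is 160 mm long (y), 12 mm thick, its top 17 mm above the sheet. The sleeve drives it towards the robot, 5 mm per click (gauge x = 30 mm at 0, -5 mm at 7). Pushed back with over about 30 N it drives the sleeve back out of its click
- straightedge: loose plain steel straightedge, 200 mm long (its y), 28 mm wide (its x), 10 mm high, 0.3 to 0.5 kg, lying on the sheet on the robot's side of the stop bar. Origin: centre of its underside
- bench_block: bystander: steel block 90 x 60 x 22 mm beside the gauge; origin under its centre
- hammer: bystander: hammer, 200 mm long, lying beside the gauge
- bangle: bystander: silver ring, 68 mm across, 8 mm high, lying beside the gauge
- doming_block: bystander: brass cube of 60 mm with round dimples
- green_tin: bystander: green round tin, 64 mm across, 50 mm high
- steel_bowl: bystander: steel bowl, 120 mm across, 45 mm high
- flux_jar: bystander: amber glass jar, 60 mm across, 120 mm high
Things that resemble listed ones, but are neither listed nor needed, are in the scene too. What is shaped like the straightedge but purple or red is not meant.

How it is judged:
By the outcome, as a careful person would: the job done as asked, in the order asked, and still so for the second after the job is handed in, with the robot touching nothing.
It also fails if it takes over 64 s, if anything falls off the work surface, if the arm or the gripper's body presses on something with over 40 N, if the wrist force passes 120 N, or if a joint passes its speed limit or range.

## Working session

There is one attempt and no reset: what is moved stays moved. The work goes in short steps, Python scripts to look and compute and a tool call to move; the robot and the scene stay as the last step left them, time stands still between calls to the robot, and variables do not carry over. Pictures are saved under pics/ and viewed, and the job is handed in when it is done.

Besides the shell and the picture viewer there is one more tool, called after "Call:" by a JSON object that holds its "method" and its "body". jog_arm: Moves the arm, as the interface text tells. Its arguments: {"type":"object","properties":{"commands":{"type":"array"},"claw":{"type":"number"},"force":{"type":"number"}},"required":["commands"]}

```bash
mkdir -p pics
cat > h.py <<'E'
from rig import r
import numpy as np, cv2
def snap(n,f):
    s=r.snapshot(n); cv2.imwrite(f'pics/{f}.png',s['frame'][:,:,::-1]); return s
def proj(s,p,E=None):
    E=s['extrinsics'] if E is None else E
    q=np.linalg.inv(E)@np.r_[p,1]; return np.array([s['fx']*q[0]/q[2]+s['cx'],s['fy']*q[1]/q[2]+s['cy']])
def onz(s,u,v,z,E=None):
    E=np.array(s['extrinsics']) if E is None else E
    d=E[:3,:3]@np.array([(u-s['cx'])/s['fx'],(v-s['cy'])/s['fy'],1]); o=E[:3,3]
    return o+d*(z-o[2])/d[2]
E
python3 - <<'E'
from h import *
print(r.get_state())
for c in ['scene','top']:
    s=snap(c,c+'0'); print(c,s['fx'],s['cx'],s['cy'],np.round(s['extrinsics'],3).tolist())
    for l in ['gauge','sheet','sleeve_axis','index','stop_face','straightedge','bench_block','hammer','bangle','doming_block','green_tin','steel_bowl','flux_jar']:
        print(l,[(np.round(d['position'],3).tolist(),round(d['confidence'],2)) for d in r.search_frame(c,l)])
print(r.get_state()['time'])
E
```

```text
{'time': 0.0, 'qpos': array([-1.37576851e+00,  4.87296784e-02,  9.75505492e-02,  1.62199692e+00,
       -1.71569556e-06,  1.44301463e+00]), 'qvel': array([-9.65961730e-04,  1.17901010e-03, -3.73897502e-03,  1.99172682e-03,
        9.31469979e-04, -1.82939655e-05]), 'effort': array([ 5.70088159e-04, -3.38783062e+01,  3.20014536e+01,  2.02393136e-02,
       -1.59950546e-04, -1.53519043e-06]), 'position': array([ 0.16640431, -0.49717924,  0.19370452]), 'ee_rot': array([-1.18916107e-03,  9.87001807e-01,  1.60704751e-01, -4.08566444e-05]), 'contact_force': array([-0.40438329,  0.12627357, -0.6615795 ]), 'ft_torque': array([-0.00575028, -0.01874185,  0.02030379]), 'grip_width': 0.9979571038828975}
scene 386.3963424165277 311.0732297998673 197.3287316052034 [[0.845, 0.45, -0.291, 0.8], [0.535, -0.717, 0.446, -0.504], [-0.008, -0.532, -0.847, 1.068], [0.0, 0.0, 0.0, 1.0]]
gauge [([0.609, -0.094, 0.01], 0.58)]
sheet [([0.607, -0.096, 0.013], 0.87)]
sleeve_axis [([0.605, -0.096, 0.014], 0.61)]
index [([0.605, -0.096, 0.014], 0.82)]
stop_face [([0.614, -0.09, 0.028], 0.87), ([0.504, -0.047, 0.0
[... 929 characters left out ...]
([0.591, -0.071, 0.014], 0.84), ([0.505, -0.049, 0.023], 0.72)]
stop_face [([0.603, -0.075, 0.033], 0.61), ([0.689, -0.292, 0.024], 0.53), ([0.506, -0.048, 0.022], 0.41)]
straightedge [([0.245, -0.25, 0.006], 0.85), ([0.238, 0.402, 0.003], 0.8), ([0.332, 0.179, 0.012], 0.71), ([0.503, -0.046, 0.022], 0.63)]
bench_block [([0.601, 0.144, 0.021], 0.84), ([0.593, -0.072, 0.017], 0.53)]
hammer [([0.69, -0.294, 0.023], 0.88)]
bangle []
doming_block [([0.519, -0.488, 0.061], 0.65)]
green_tin [([0.43, 0.462, 0.052], 0.68)]
steel_bowl [([0.345, -0.495, 0.018], 0.74)]
flux_jar [([0.55, 0.462, 0.106], 0.97), ([0.693, -0.29, 0.026], 0.51), ([0.434, -0.242, 0.004], 0.5), ([0.433, 0.458, 0.05], 0.34)]
1.4
```

View pics/scene0.png

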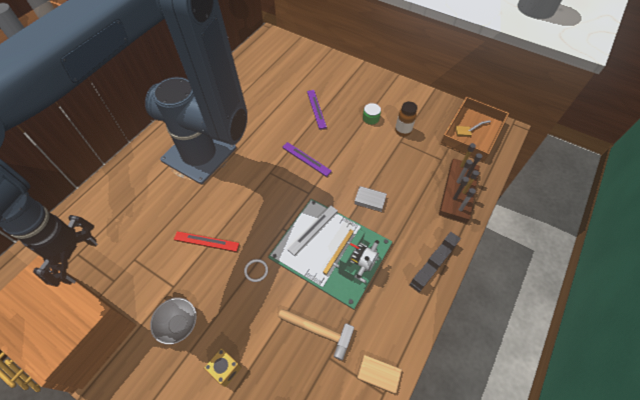

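View pics/top0.png

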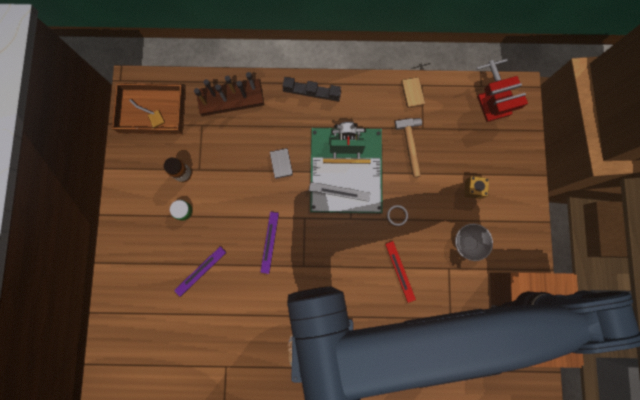

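Run:
```python
import cv2
a=cv2.imread('pics/scene0.png')[110:350,180:480]; cv2.imwrite('pics/scene0c.png',cv2.resize(a,(750,600),interpolation=cv2.INTER_CUBIC))
a=cv2.imread('pics/top0.png')[0:160,250:450]; cv2.imwrite('pics/top0c.png',cv2.resize(a,(750,600),interpolation=cv2.INTER_CUBIC))
```

```text
(no output)
```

View pics/scene0c.png

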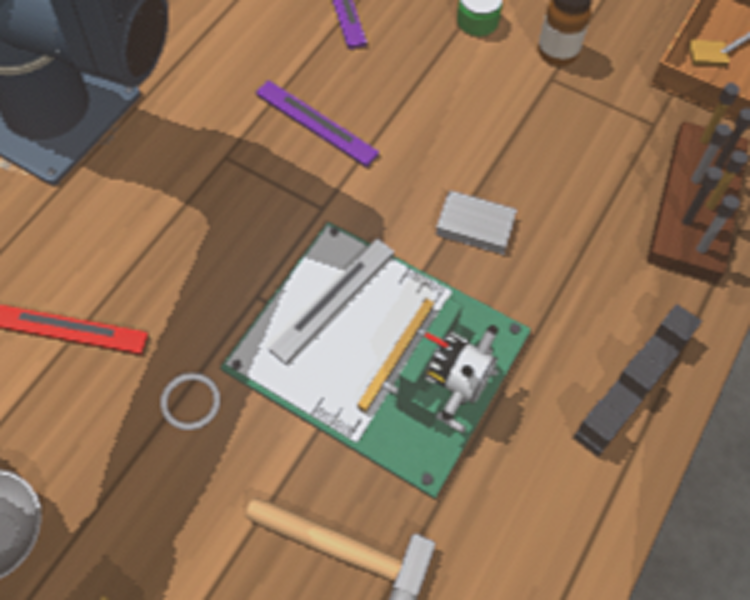

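View pics/top0c.png

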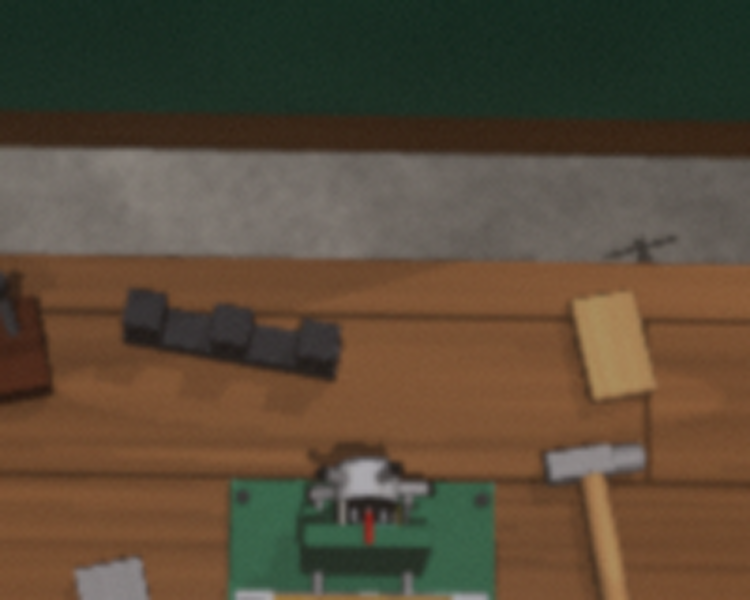

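Scene view shows the gauge (about px 270–392, 199–309) with the grey straightedge lying obliquely on the sheet, from (290,253) to (335,208); the brass bar and the sleeve are behind it. The yellow mark is on the −y side, so the value is under 5. Next I zoom in and fit the gauge pose.

Run:
```python
import cv2
a=cv2.imread('pics/scene0.png')[190:315,260:400]; cv2.imwrite('pics/s1.png',cv2.resize(a,(672,600),interpolation=cv2.INTER_CUBIC))
a=cv2.imread('pics/top0.png')[110:220,290:400]; cv2.imwrite('pics/t1.png',cv2.resize(a,(600,600),interpolation=cv2.INTER_CUBIC))
```

```text
(no output)
```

View pics/s1.png

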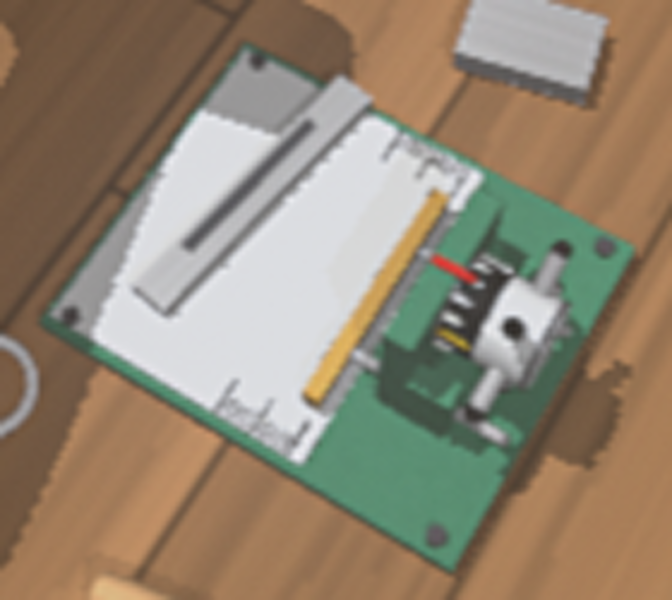

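View pics/t1.png

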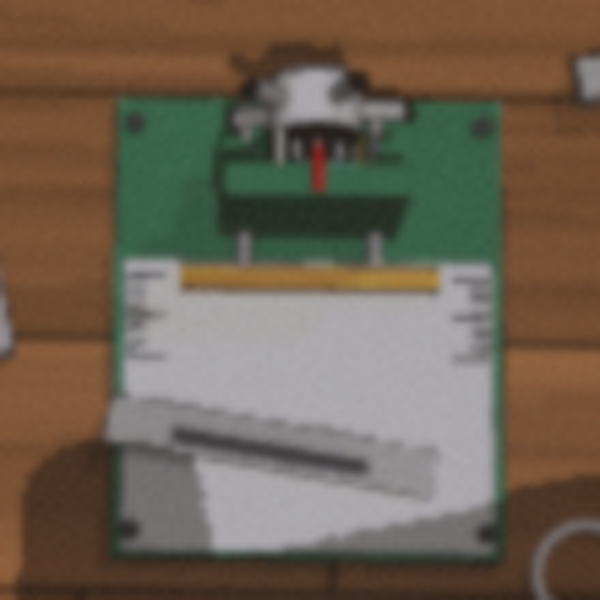

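```bash
cat >> h.py <<'E'
from scipy.optimize import least_squares
E
python3 - <<'E'
from h import *
S=r.snapshot('scene');T=r.snapshot('top')
import pickle;pickle.dump((S,T),open('st.pkl','wb'))
cs=[(-.145,-.12),(-.145,.12),(.145,.12),(.145,-.12)]
ps=[(42,320),(245,45),(635,243),(455,570)]
pt=[(500,558),(113,555),(117,98),(500,100)]
ps=[(a/4.8+260,b/4.8+190) for a,b in ps]; pt=[(a/5.4545+290,b/5.4545+110) for a,b in pt]
def W(p,g):
    c,s=np.cos(p[2]),np.sin(p[2]); return np.array([p[0]+c*g[0]-s*g[1],p[1]+s*g[0]+c*g[1],g[2]])
def f(p,which=3):
    o=[]
    for c,a,b in zip(cs,ps,pt):
        w=W(p,(*c,.012))
        if which&1:o+=list(proj(S,w)-a)
        if which&2:o+=list(proj(T,w)-b)
    return np.array(o)
for k in (1,2,3):
    q=least_squares(f,[.57,-.07,0],args=(k,)); print(k,np.round(q.x,4),np.round(q.fun,1))
p=q.x
for n,g in dict(idx=(.075,0,.11),ax=(.117,0,.08)).items():
    w=W(p,g); a=proj(S,w);b=proj(T,w);print(n,w.round(4),(a-[260,190])*4.8,(b-[290,110])*5.4545)
for v in range(5):
  for sgn in range(5):
    th=np.deg2rad(24*v+72*sgn); w=W(p,(.117,.06*np.sin(th),.08+.06*np.cos(th)))
    if np.cos(th)>-.4: print(v,round(np.rad2deg(th)),((proj(S,w)-[260,190])*4.8).round(),((proj(T,w)-[290,110])*5.4545).round())
  for y in(-.08,.08):
    w=W(p,(.03-.005*v,y,.031)); print('bar front top edge',((proj(S,w)-[260,190])*4.8).round(),((proj(T,w)-[290,110])*5.4545).round())
# straightedge corners
for z in(.024,):
  for c,s,o,k in((S,[(135,290),(168,315),(372,103),(340,76)],(260,190),4.8),(T,[(437,452),(432,500),(108,441),(113,397)],(290,110),5.4545)):
    print('SE',[onz(c,a/k+o[0],b/k+o[1],z)[:2].round(4).tolist() for a,b in s])
E
```

```text
1 [ 0.585  -0.0697  0.0109] [-0.7  0.5 -0.1 -1.2  0.6  0.2  0.2  0.1]
2 [ 0.5831 -0.0708  0.0055] [ 1.   0.4 -0.8  0.1 -0.3 -0.5 -0.  -0.1]
3 [ 0.5842 -0.0702  0.0086] [-1.1  0.4  1.  -0.  -0.3 -1.2 -0.8 -0.1  0.4  0.4 -0.5 -0.7 -0.3  0.1
 -0.3 -0.5]
idx [ 0.6592 -0.0696  0.11  ] [461.08467143 274.09510102] [316.04689987 157.48319834]
ax [ 0.7012 -0.0692  0.08  ] [521.26552477 331.6939572 ] [312.79239323 104.29493819]
0 0 [534. 288.] [319.  71.]
0 72 [571. 240.] [218.  94.]
0 288 [477. 401.] [412.  95.]
bar front top edge [316. 400.] [440. 268.]
bar front top edge [447. 193.] [177. 266.]
1 24 [553. 257.] [276.  74.]
1 96 [567. 255.] [212. 107.]
1 312 [492. 368.] [394.  83.]
bar front top edge [309. 396.] [440. 276.]
bar front top edge [440. 190.] [177. 274.]
2 48 [566. 241.] [240.  82.]
2 264 [471. 421.] [412. 108.]
2 336 [512. 327.] [361.  74.]
bar front top edge [302. 392.] [440. 284.]
bar front top edge [433. 186.] [177. 282.]
3 72 [571. 240.] [218.  94.]
3 288 [477. 401.] [412.  95.]
3 360 [534. 288.] [319.  71.]
bar front top edge [295. 388.] [440. 292.]
bar front top edge [426. 182.] [177. 290.]
4 96 [567. 255.] [212. 107.]
4 312 [492. 368.] [394.  83.]
4 384 [553. 257.] [276.  74.]
bar front top edge [287. 383.] [440. 300.]
bar front top edge [419. 178.] [177. 298.]
SE [[0.483, -0.146], [0.5092, -0.149], [0.5391, 0.0452], [0.511, 0.0517]]
SE [[0.5023, -0.1489], [0.4729, -0.1458], [0.5058, 0.05], [0.5329, 0.0475]]
```

Call:
{"method": "jog_arm", "body": {"commands": [[[0,0,-0.01,-8],[0,0,-0.01,-8],[0,0,0,-8],[0,0,0,-8],[0,0,0,-8],[0,0,0,-8],[0,0,0,-8],[0,0,0,-8],[0,0,0,-7.5],[0,0,0,0]]], "claw": 1, "force": 30}}

```text
time: 2.5
position: [0.1665, -0.4979, 0.2149]
ee_rot: [0.0, 0.707, 0.707, 0.0]
contact_force: [0.1, -0.8, 0.2]
grip_width: 0.001
```

Call:
{"method": "jog_arm", "body": {"commands": [[[0.0186,0.0263,0,0],[0.0186,0.0263,0,0],[0.0186,0.0263,0,0],[0.0186,0.0263,0,0],[0.0186,0.0263,0,0],[0.0186,0.0263,0,0],[0.0186,0.0263,0,0],[0.0186,0.0263,0,0],[0.0186,0.0263,0,0],[0.0186,0.0263,0,0],[0.0186,0.0263,0,0],[0.0186,0.0263,0,0],[0.0186,0.0263,0,0],[0.0186,0.0263,0,0],[0.0186,0.0263,0,0],[0.0186,0.0263,0,0],[0.0186,0.0263,0,0],[0.0186,0.0263,0,0],[0.0186,0.0263,0,0],[0.0186,0.0263,0,0]]]}}

```text
time: 4.5
position: [0.6935, -0.1251, 0.2148]
ee_rot: [0.0, 0.708, 0.706, -0.0]
contact_force: [0.5, -0.7, 0.7]
grip_width: -0.004
```

Run:
```python
from h import *
st=r.get_state();print(st['position'],st['ee_rot'],st['qpos'].round(3))
s=snap('wrist','w1');print(s['fx'],s['cx'],s['cy'],np.round(s['T_tool_cam'],4).tolist());snap('scene','s2')
```

```text
[ 0.69352139 -0.12505481  0.21477242] [ 3.20232104e-05  7.08273508e-01  7.05938126e-01 -9.90946635e-06] [-0.273  0.586  0.808  1.792 -0.     1.301]
282.63974748870714 320.6972058277676 199.47510653445428 [[-0.0004, -0.9523, -0.305, 0.0784], [1.0, -0.0002, -0.0005, 0.0003], [0.0004, -0.305, 0.9523, -0.178], [0.0, 0.0, 0.0, 1.0]]
```

View pics/w1.png

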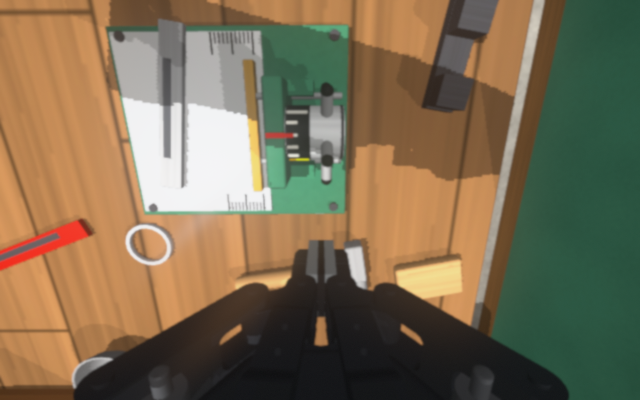

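Run:
```python
import cv2
a=cv2.imread('pics/w1.png')[10:220,100:360]; cv2.imwrite('pics/w1c.png',cv2.resize(a,(743,600),interpolation=cv2.INTER_CUBIC))
```

```text
(no output)
```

View pics/w1c.png

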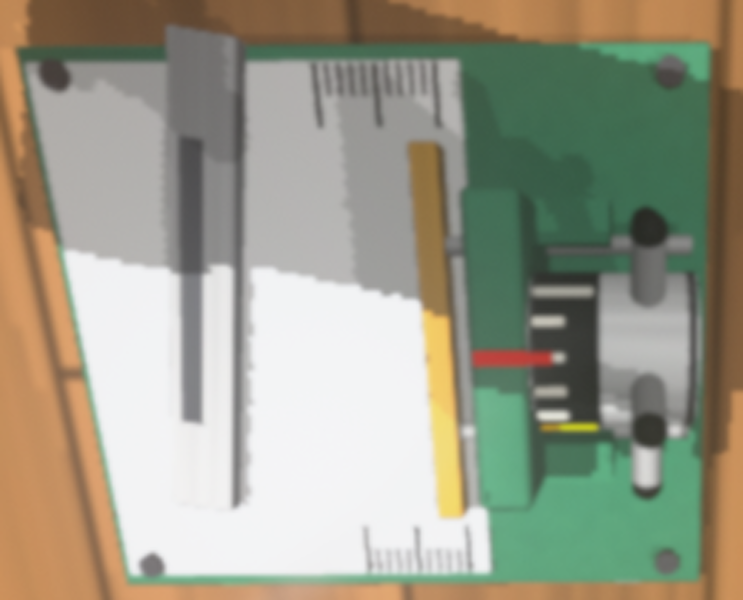

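Wrist view: the marks from +y down are long white 0, 1, then the index line at 2, 3, 4, yellow 5, so the value is 2. Spokes sit at about −24° and +48°. I'll fit the gauge pose from this view as well.

```bash
cat >> h.py <<'E'
from scipy.spatial.transform import Rotation as R
def wE(s,st):
    M=np.eye(4); q=st['ee_rot']; M[:3,:3]=R.from_quat([q[1],q[2],q[3],q[0]]).as_matrix(); M[:3,3]=st['position']; return M@np.array(s['T_tool_cam'])
def W(p,g):
    c,s=np.cos(p[2]),np.sin(p[2]); return np.array([p[0]+c*g[0]-s*g[1],p[1]+s*g[0]+c*g[1],g[2]])
E
python3 - <<'E'
from h import *
st=r.get_state(); s=r.snapshot('wrist'); E=wE(s,st)
cs=[(-.145,.12),(.145,.12),(.145,-.12),(-.145,-.12)]
px=[(18,48),(711,43),(697,578),(128,578)]
px=[(a/2.857+100,b/2.857+10) for a,b in px]
f=lambda p:np.concatenate([proj(s,W(p,(*c,.012)),E)-a for c,a in zip(cs,px)])
q=least_squares(f,[.58,-.07,0]);print(q.x.round(4),q.fun.round(1)); p=q.x
for v in(0,2): print([((proj(s,W(p,(.03-.005*v,y,.031)),E)-[100,10])*2.857).round() for y in(-.08,.08)])
print('index',(proj(s,W(p,(.075,0,.11)),E)-[100,10])*2.857)
for t in(-24,48,-96):
  th=np.deg2rad(t);print(t,(proj(s,W(p,(.117,.06*np.sin(th),.08+.06*np.cos(th))),E)-[100,10])*2.857)
for z in(.024,):
  print('SE',[onz(s,a/2.857+100,b/2.857+10,z,E)[:2].round(4).tolist() for a,b in[(166,28),(238,38),(233,508),(183,508)]])
E
```

```text
[ 0.5853 -0.0692  0.0045] [-2.6 -2.1  2.  -1.6  2.1  3.2 -1.5  3.7]
[array([460., 521.]), array([433., 140.])]
[array([438., 521.]), array([408., 140.])]
index [528.80734182 359.39301887]
-24 [654.17773155 443.97723065]
48 [654.11639098 214.94584037]
-96 [649.94559011 501.9471773 ]
SE [[0.5106, 0.0519], [0.5386, 0.0485], [0.508, -0.1448], [0.4844, -0.1448]]
```

Call:
{"method": "jog_arm", "body": {"commands": [[[0,0,0.034,0],[0,0,0.034,0],[0,0,0.033,0],[0.01,0,0,0],[0.008,0,0,0],[0.008,0,0,0],[0.008,0,0,0],[0.008,0,0,0],[0.008,0,0,0],[0.008,0,0,0],[0.006,0,0,0],[0.004,0,0,0],[0,0,0,0]]]}}

```text
time: 5.95
position: [0.6925, -0.0572, 0.1137]
ee_rot: [-0.0, 0.707, 0.707, -0.0]
contact_force: [0.0, -0.1, 0.5]
grip_width: 0.001
```

Run:
```python
from h import *
st=r.get_state();print(st['position'],st['contact_force'])
import cv2
snap('wrist','w2');snap('scene','s3')
a=cv2.imread('pics/s3.png')[190:315,260:400]; cv2.imwrite('pics/s3c.png',cv2.resize(a,(672,600),interpolation=cv2.INTER_CUBIC))
```

```text
[ 0.69249701 -0.05724064  0.11373271] [ 0.00523906 -0.09036867  0.46930078]
```

View pics/w2.png

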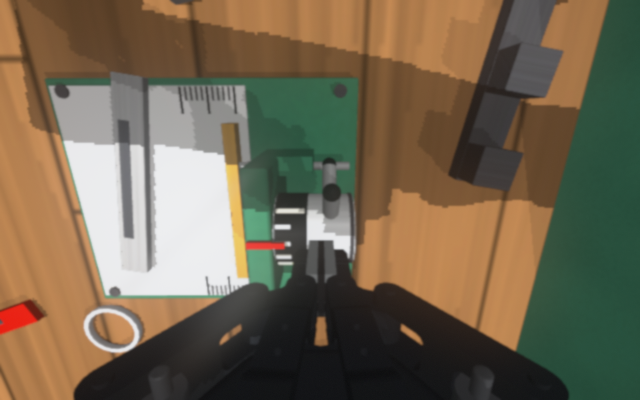

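View pics/s3c.png

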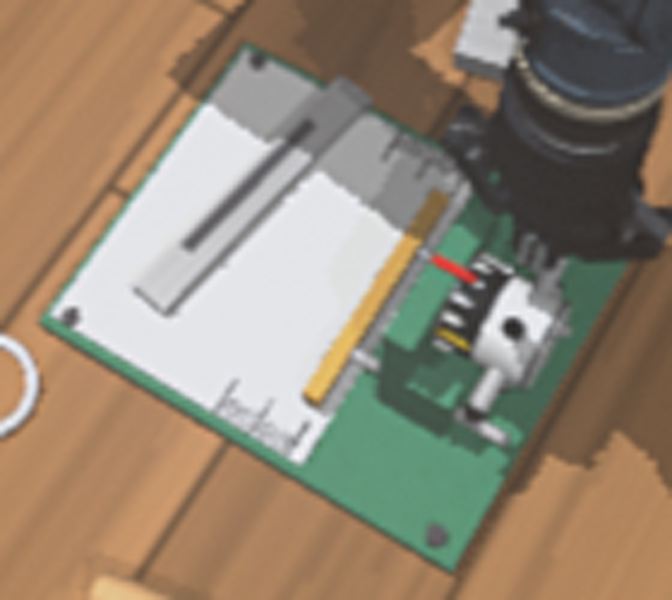

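Run:
```python
from h import *
st=r.get_state()
s=r.snapshot('scene')
print('tcp',(proj(s,st['position'])-[260,190])*4.8)
for t in(-24,48):
  th=np.deg2rad(t);print(t,(proj(s,W((.585,-.07,.006),(.117,.06*np.sin(th),.08+.06*np.cos(th))))-[260,190])*4.8)
w=r.snapshot('wrist');E=wE(w,st);print('tcp wrist',proj(w,st['position'],E))
for t in(-24,48,-96):
  th=np.deg2rad(t);print(t,proj(w,W((.585,-.07,.006),(.117,.06*np.sin(th),.08+.06*np.cos(th))),E))
print(proj(w,W((.585,-.07,.006),(.075,0,.11)),E))
import cv2
a=w['frame'][150:310,220:420,::-1]; cv2.imwrite('pics/w2c.png',cv2.resize(a,(750,600),interpolation=cv2.INTER_CUBIC))
a=s['frame'][210:300,320:420,::-1]; cv2.imwrite('pics/s3d.png',cv2.resize(a,(660,600),interpolation=cv2.INTER_CUBIC))
```

```text
tcp [523.90583557 284.35780143]
-24 [513.49653257 328.09534227]
48 [567.57993673 241.56692025]
tcp wrist [320.4678082  229.20162324]
-24 [335.25857069 292.62492989]
48 [335.14191054 184.38333689]
-96 [331.599383   283.93835108]
[274.67836001 241.97927802]
```

View pics/w2c.png

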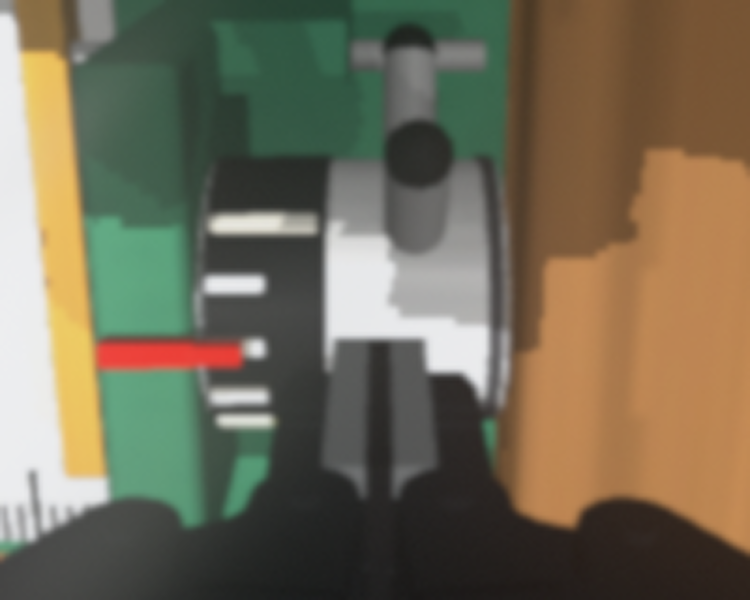

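View pics/s3d.png

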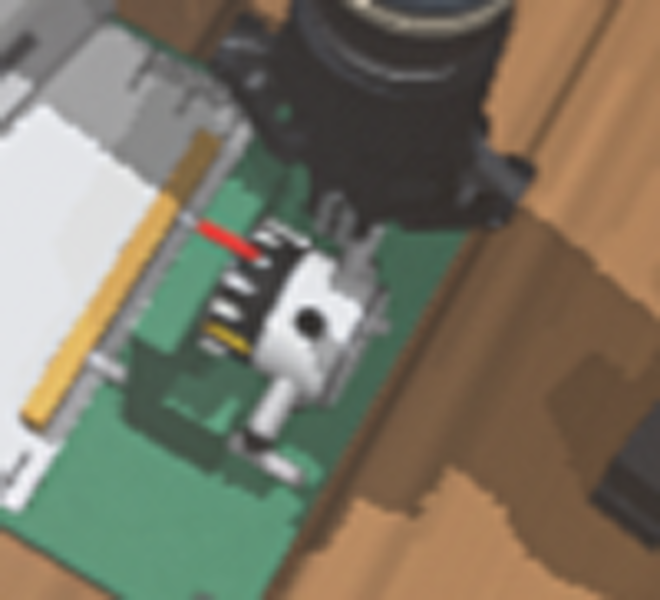

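Run:
```python
from h import *
st=r.get_state()
s=r.snapshot('scene'); w=r.snapshot('wrist'); T=np.linalg.inv(np.array(w['T_tool_cam']))
for dx in(0,.011):
  for h in(0,.01,.02,.03,.04,.05):
    print(dx,h,proj(w,np.array([dx,0,-h]),np.array(w['T_tool_cam'])).round(), ((proj(s,st['position']+[0,dx,h])-[320,210])*6.6).round())
# corners: w2 px fit with z offset
cs=[(-.145,.12),(.145,.12),(-.145,-.12)]
cv2.imwrite('pics/w2d.png',cv2.resize(w['frame'][60:310,30:370,::-1],(800,588),interpolation=cv2.INTER_CUBIC))
```

```text
0 0 [320. 229.] [324. 259.]
0 0.01 [320. 235.] [327. 249.]
0 0.02 [320. 242.] [330. 239.]
0 0.03 [320. 250.] [333. 228.]
0 0.04 [320. 259.] [336. 217.]
0 0.05 [320. 268.] [339. 206.]
0.011 0 [320. 214.] [337. 239.]
0.011 0.01 [320. 220.] [340. 228.]
0.011 0.02 [320. 226.] [343. 217.]
0.011 0.03 [320. 233.] [346. 207.]
0.011 0.04 [320. 241.] [349. 196.]
0.011 0.05 [320. 249.] [352. 184.]
```

View pics/w2d.png

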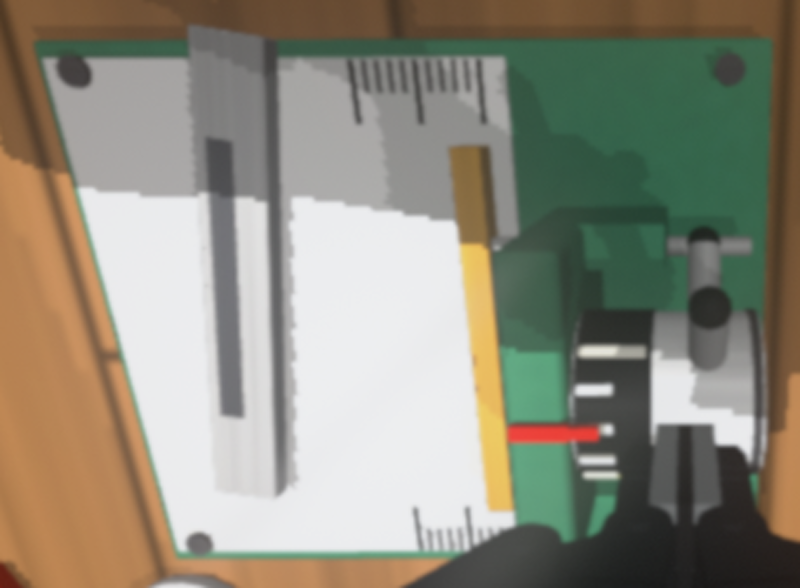

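Run:
```python
from h import *
st=r.get_state()
w=r.snapshot('wrist'); E0=wE(w,st)
k=2.353
g=[((-.145,.12,.012),(37,42)),((.145,.12,.012),(772,40)),((-.145,-.12,.012),(178,556)),((.075,0,.11),(600,433)),((.02,.08,.031),(450,148)),((.02,-.08,.031),(488,510))]
def f(p,n):
    E=E0.copy(); E[:3,3]+=[0,0,p[3]] 
    return np.concatenate([proj(w,W(p[:3],a),E)-(np.array(b)/k+[30,60]) for a,b in g])
q=least_squares(f,[.585,-.07,0,0],args=(0,));print(q.x.round(4),q.fun.round(1))
```

```text
[ 0.5859 -0.0718  0.0023  0.0017] [ 0.8 -0.4  3.9 -0.7  1.8  1.9 -8.5 -0.9  2.6 -0.1  2.5  0.8]
```

Call:
{"method": "jog_arm", "body": {"commands": [[[-0.035,0,0,0],[-0.035,0,0,0],[0,0.005,0.014,0],[0,0,0.014,0],[0,0,0,0],[0,0,0,0]]]}}

```text
time: 6.9
position: [0.6965, -0.1265, 0.0844]
ee_rot: [-0.001, 0.707, 0.708, -0.001]
contact_force: [0.4, 0.2, -0.4]
grip_width: 0.002
```

Run:
```python
from h import *
st=r.get_state();print(st['position'],st['contact_force'])
s=r.snapshot('scene');w=r.snapshot('wrist')
print((proj(s,st['position'])-[290,190])*5)
cv2.imwrite('pics/s4.png',cv2.resize(s['frame'][190:310,290:430,::-1],(700,600),interpolation=cv2.INTER_CUBIC))
cv2.imwrite('pics/w4.png',w['frame'][:,:,::-1])
```

```text
[ 0.696544   -0.12649664  0.08444051] [ 0.40553404  0.2241303  -0.38091489]
[335.81513645 422.60211394]
```

View pics/s4.png

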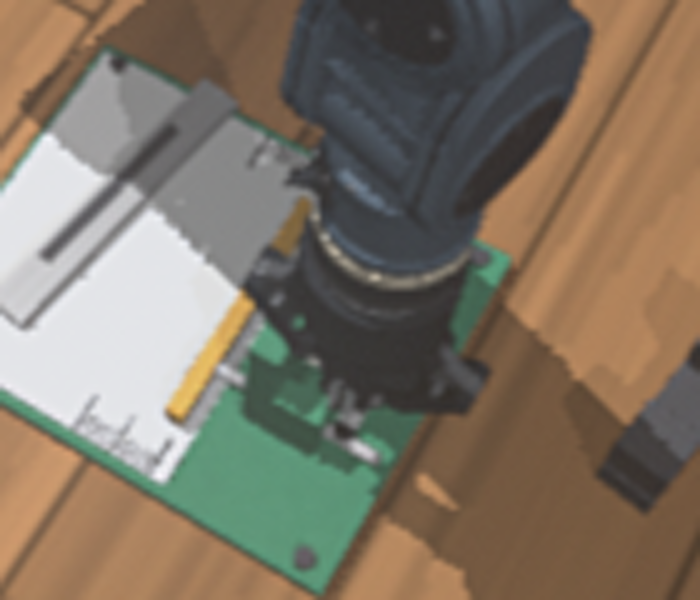

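View pics/w4.png

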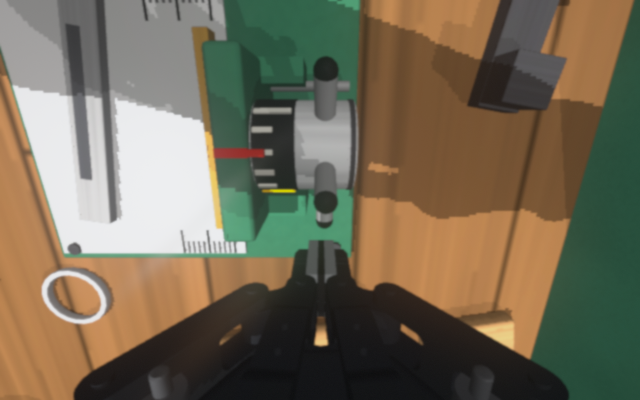

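Call:
{"method": "jog_arm", "body": {"commands": [[[0,0,0.009,0],[0,0,0,0],[0.008,0,0,0],[0.008,0,0,0],[0.008,0,0,0],[0.007,0,0,0],[0,0,0,0]]]}}

```text
time: 7.7
position: [0.6979, -0.095, 0.0776]
ee_rot: [-0.0, 0.707, 0.708, 0.001]
contact_force: [-0.6, 0.1, 0.5]
grip_width: -0.001
```

Run:
```python
from h import *
st=r.get_state();print(st['position'],st['contact_force'])
s=r.snapshot('scene');w=r.snapshot('wrist')
cv2.imwrite('pics/w5.png',cv2.resize(w['frame'][60:310,200:420,::-1],(528,600),interpolation=cv2.INTER_CUBIC))
```

```text
[ 0.69790119 -0.09495616  0.07757398] [-0.61734017  0.08486863  0.48383976]
```

View pics/w5.png

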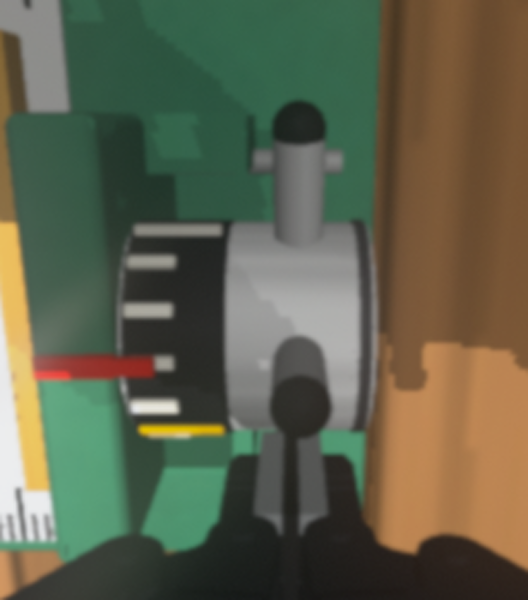

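Call:
{"method": "jog_arm", "body": {"commands": [[[0.008,0,0.002,0],[0.008,0,0,0],[0.008,0,0,0],[0.008,0,0,0],[0.006,0,0,0],[0.003,0,0,0],[0,0,0,0]]]}}

```text
time: 8.5
position: [0.6975, -0.0544, 0.0748]
ee_rot: [-0.001, 0.707, 0.708, 0.0]
contact_force: [-0.9, 0.4, 0.2]
grip_width: -0.002
```

Run:
```python
from h import *
st=r.get_state();print(st['position'],st['contact_force'])
w=r.snapshot('wrist')
cv2.imwrite('pics/w6.png',cv2.resize(w['frame'][60:310,200:420,::-1],(528,600),interpolation=cv2.INTER_CUBIC))
```

```text
[ 0.69753259 -0.05435174  0.07481854] [-0.8607704   0.41916557  0.23163596]
```

View pics/w6.png

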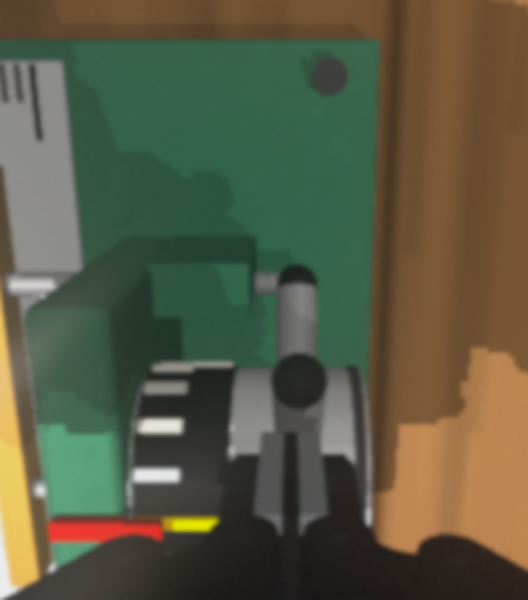

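Call:
{"method": "jog_arm", "body": {"commands": [[[-0.003,0,-0.03,0],[0,0,-0.02,0],[-0.035,0,0,0],[-0.035,0,0,0],[0,0,0,0],[0,0,0.025,0],[0,0,0.025,0],[0,0,0,0],[0.008,0,0,0],[0.008,0,0,0],[0.008,0,0,0],[0.008,0,0,0],[0.007,0,0,0],[0.006,0,0,0],[0.005,0,0,0],[0.003,0,0,0],[0,0,0,0]]]}}

```text
time: 10.25
position: [0.6968, -0.0742, 0.0737]
ee_rot: [-0.002, 0.707, 0.707, 0.0]
contact_force: [-0.2, -0.7, -0.0]
grip_width: 0.002
```

Run:
```python
from h import *
st=r.get_state();print(st['position'],st['contact_force'])
w=r.snapshot('wrist')
cv2.imwrite('pics/w7.png',cv2.resize(w['frame'][60:310,200:420,::-1],(528,600),interpolation=cv2.INTER_CUBIC))
```

```text
[ 0.69679993 -0.07423784  0.07374451] [-0.21152519 -0.66630701 -0.04870182]
```

View pics/w7.png

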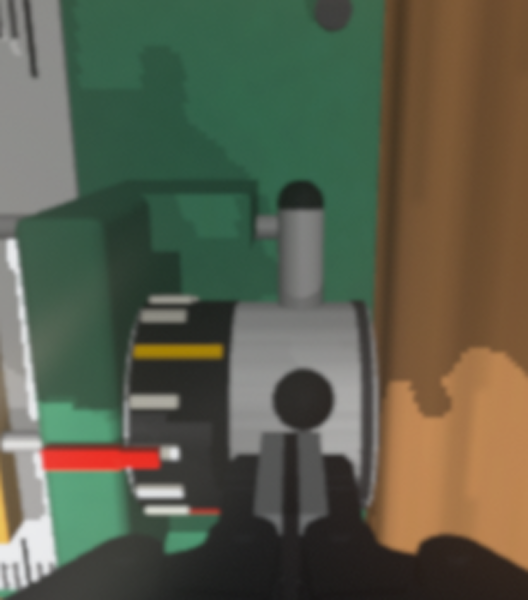

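Call:
{"method": "jog_arm", "body": {"commands": [[[-0.008,0,-0.01,0],[0,0,-0.04,0],[0,0,-0.04,0],[-0.02,-0.04,-0.03,0],[-0.02,-0.04,0,0],[0,-0.04,0,0],[0,-0.016,0,0],[0,0,0,0],[0,0,0,0]]], "claw": -0.15}}

```text
time: 11.2
position: [0.565, -0.1231, 0.1936]
ee_rot: [0.001, 0.707, 0.707, 0.001]
contact_force: [0.5, 0.1, -0.8]
grip_width: 0.575
```

Run:
```python
from h import *
st=r.get_state();print(st['position'],st['contact_force'])
w=snap('wrist','w8')
import pickle;pickle.dump((st,w),open('w8.pkl','wb'))
cv2.imwrite('pics/w8c.png',cv2.resize(w['frame'][0:300,140:540,::-1],(800,600),interpolation=cv2.INTER_CUBIC))
s=snap('scene','s8')
```

```text
[ 0.5650237  -0.12308957  0.19356187] [ 0.49975465  0.12897939 -0.80011866]
```

View pics/w8c.png

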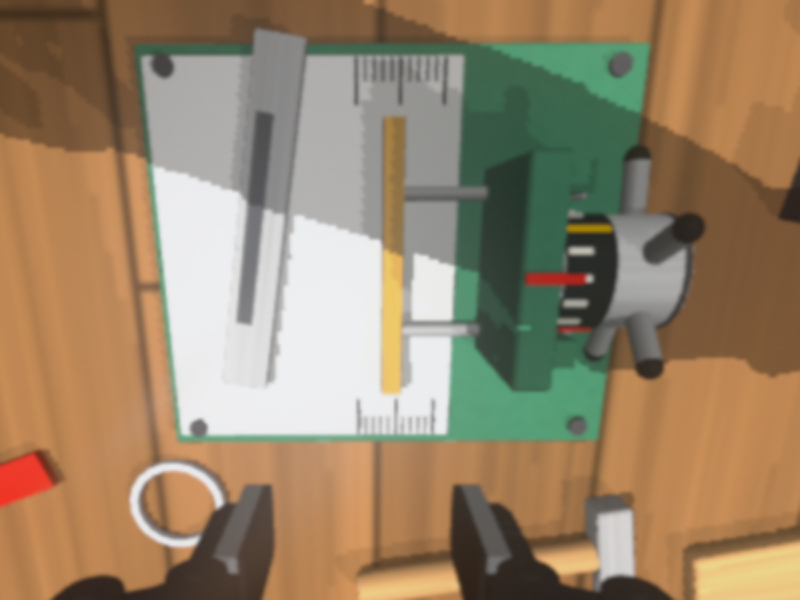

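Run:
```python
from h import *
import pickle; st,w=pickle.load(open('w8.pkl','rb'));E=wE(w,st)
P=lambda a:np.array(a)/2+[140,0]
g=[((-.145,.12,.012),(136,43)),((.145,.12,.012),(650,43)),((.145,-.12,.012),(598,440)),((-.145,-.12,.012),(180,440)),((-.005,.08,.031),(384,117)),((-.005,-.08,.031),(381,393)),((.04,.113,.014),(465,56)),((.04,-.113,.014),(447,435))]
f=lambda p:np.concatenate([proj(w,W(p,a),E)-P(b) for a,b in g])
q=least_squares(f,[.585,-.07,0]);p=q.x;print(p.round(4),q.fun.round(1))
print('face',W(p,(-.005,0,.019)))
c=[onz(w,*P(a),.024,E)[:2] for a in[(256,29),(305,37),(268,388),(223,384)]]
print(np.round(c,4).tolist(),np.mean(c,0))
d=(c[0]+c[1]-c[2]-c[3])/2;print(np.linalg.norm(d),np.rad2deg(np.arctan2(d[1],d[0])), np.linalg.norm(c[1]-c[0]))
for n in('wrist','scene'):
  print(n,[(np.round(d['position'],4).tolist(),round(d['confidence'],2)) for d in r.search_frame(n,'straightedge')])
```

```text
[ 5.834e-01 -7.170e-02  5.000e-04] [-2.  -0.3  2.1 -0.7  0.7  1.3 -2.   1.8  0.4 -0.7  0.5  1.3  0.1 -0.4
  0.  -0.3]
face [ 0.57838738 -0.07171738  0.019     ]
[[0.5094, 0.0513], [0.5354, 0.0475], [0.5055, -0.1486], [0.4768, -0.1459]] [ 0.50679336 -0.04892803]
0.19913498060235937 80.96787219727197 0.026289091119713094
wrist [([0.2503, -0.2433, 0.0091], 0.8), ([0.5132, -0.0328, 0.0213], 0.65)]
scene [([0.2517, -0.2504, 0.0129], 0.87), ([0.5017, -0.0775, 0.0265], 0.81), ([0.2685, 0.1763, 0.009], 0.68), ([0.698, -0.0824, 0.1044], 0.38)]
```

Call:
{"method": "jog_arm", "body": {"commands": [[[0.025,-0.02,0,0],[0.025,-0.02,0,0],[0.024,-0.017,0,0],[0,0,0.04,4.5],[0,0,0.04,4.5],[0,0,0.04,0],[0,0,0.04,0],[0,0,0.005,0],[0,0,0,0]]], "claw": -0.4}}

```text
time: 12.3
position: [0.5065, -0.0481, 0.0266]
ee_rot: [-0.001, 0.76, 0.65, -0.001]
contact_force: [-0.7, -0.9, 1.0]
grip_width: 0.701
```

Run:
```python
from h import *
st=r.get_state();print(st['position'],st['contact_force'])
w=snap('wrist','w9');s=r.snapshot('scene')
cv2.imwrite('pics/s9.png',cv2.resize(s['frame'][150:310,250:430,::-1],(675,600),interpolation=cv2.INTER_CUBIC))
```

```text
[ 0.50648301 -0.04806304  0.02662827] [-0.69681647 -0.92811266  1.00893751]
```

View pics/w9.png

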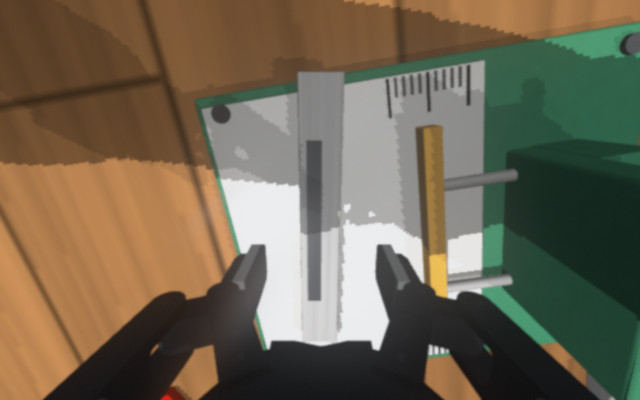

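View pics/s9.png

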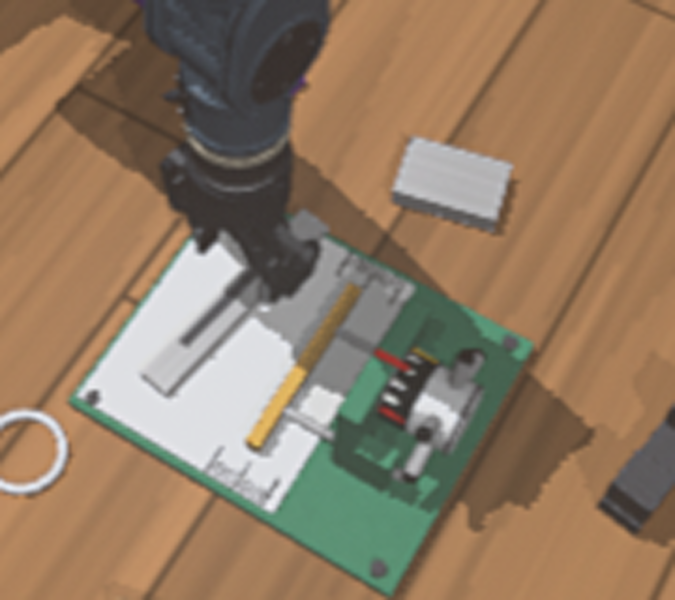

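Call:
{"method": "jog_arm", "body": {"commands": [[[0,0,0.015,0],[0,0,0.015,0],[0,0,0.006,0],[0,0,0.003,0],[0,0,0,0]]]}}

```text
time: 12.9
position: [0.5085, -0.0487, -0.01]
ee_rot: [0.001, 0.76, 0.649, 0.001]
contact_force: [0.3, 0.6, 0.5]
grip_width: 0.701
```

Run:
```python
from h import *
st=r.get_state();print(st['position'],st['contact_force'])
w=snap('wrist','w10');s=r.snapshot('scene')
cv2.imwrite('pics/s10.png',cv2.resize(s['frame'][190:270,270:370,::-1],(750,600),interpolation=cv2.INTER_CUBIC))
```

```text
[ 0.5084762  -0.04871746 -0.0100325 ] [0.25110346 0.61035962 0.51934039]
```

View pics/w10.png

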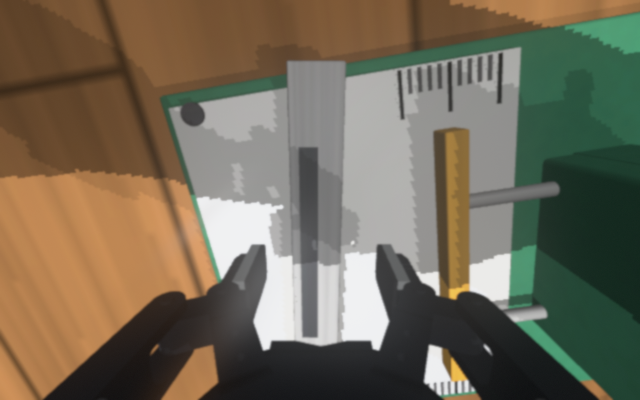

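View pics/s10.png

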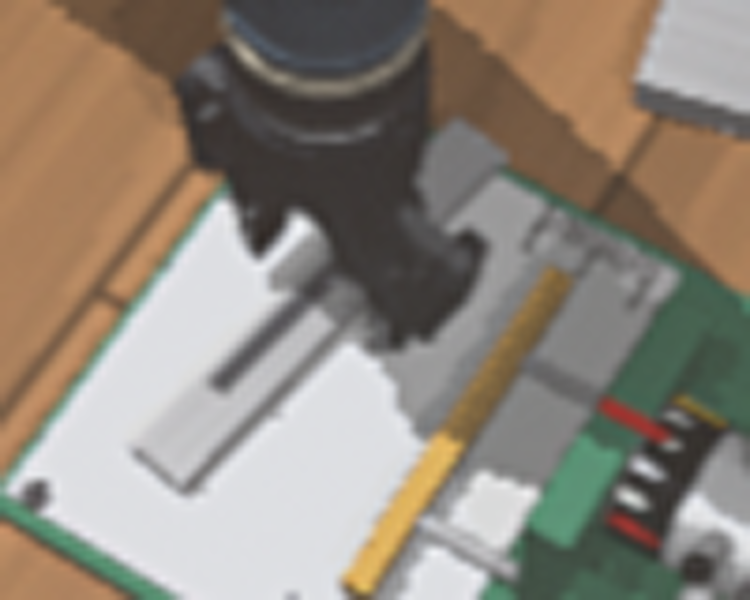

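Call:
{"method": "jog_arm", "body": {"commands": [[[0,0,0.004,0],[0,0,0.003,0],[0,0,0.002,0],[0,0,0.002,0],[0,0,0,0]]]}}

```text
time: 13.5
position: [0.507, -0.0484, -0.0228]
ee_rot: [-0.0, 0.76, 0.649, -0.0]
contact_force: [0.5, 0.1, -0.4]
grip_width: 0.699
```

Call:
{"method": "jog_arm", "body": {"commands": [[[0,0,0,0],[0,0,0,0],[0,0,0,0],[0,0,0,0]]], "claw": 1, "force": 25}}

```text
time: 13.9
position: [0.507, -0.0484, -0.022]
ee_rot: [-0.0, 0.76, 0.649, -0.0]
contact_force: [-2.5, 0.4, 3.7]
grip_width: 0.317
```

Run:
```python
from h import *
st=r.get_state();print(st['time'],st['position'],st['contact_force'],st['grip_width'])
w=snap('wrist','w11');s=r.snapshot('scene')
cv2.imwrite('pics/s11.png',cv2.resize(s['frame'][190:270,270:370,::-1],(750,600),interpolation=cv2.INTER_CUBIC))
```

```text
13.9 [ 0.50695695 -0.0484028  -0.02201476] [-2.53844356  0.38911224  3.74871031] 0.31654063106557695
```

View pics/w11.png

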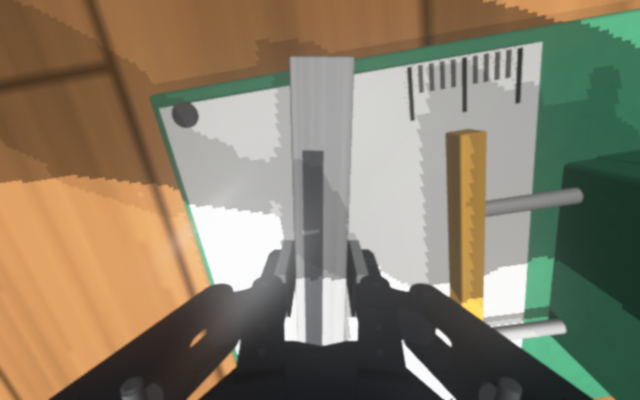

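View pics/s11.png

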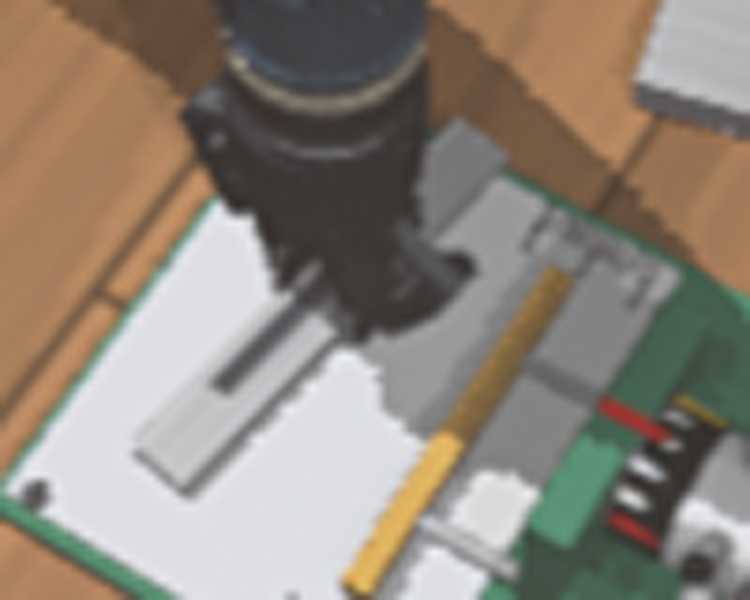

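Call:
{"method": "jog_arm", "body": {"commands": [[[0,0,0,-3],[0,0,0,-3],[0,0,0,-3.2],[-0.006,0.008,0,0],[-0.006,0.008,0,0],[-0.006,0.008,0,0],[-0.004,0.006,0,0],[0,0.003,0,0],[0,0,0,0]]]}}

```text
time: 14.9
position: [0.5387, -0.0698, -0.022]
ee_rot: [-0.002, 0.706, 0.708, -0.001]
contact_force: [-6.7, 0.9, 7.7]
grip_width: 0.321
```

Run:
```python
from h import *
st=r.get_state();print(st['time'],st['position'],st['contact_force'],st['grip_width'])
w=snap('wrist','w12');s=r.snapshot('scene')
cv2.imwrite('pics/s12.png',cv2.resize(s['frame'][190:290,260:400,::-1],(800,571),interpolation=cv2.INTER_CUBIC))
```

```text
14.9 [ 0.53866755 -0.06982634 -0.02202489] [-6.74232641  0.85259345  7.7058372 ] 0.3209240984742398
```

View pics/w12.png

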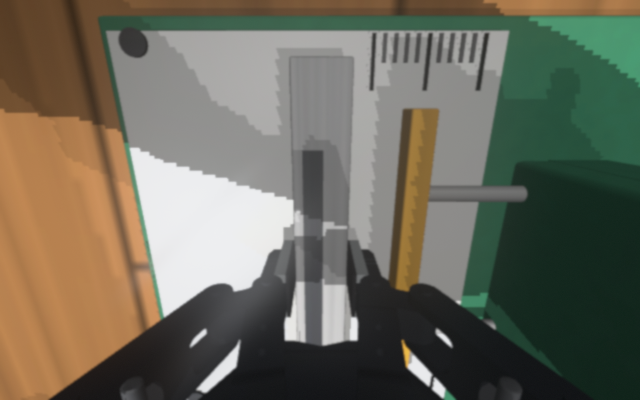

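View pics/s12.png

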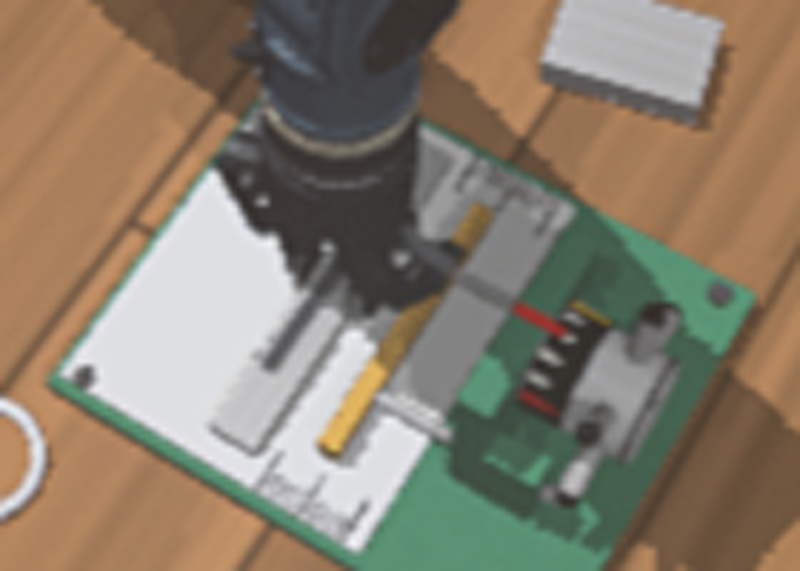

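Call:
{"method": "jog_arm", "body": {"commands": [[[0,0,0,0],[0,0,0,0],[0,0,-0.01,0],[0,0,-0.02,0],[0,-0.02,-0.03,0],[0,-0.03,-0.03,0],[0,0,-0.02,-8],[0,0,0,-8],[0,0,0,-8],[0,0,0,-8],[0,0,0,-8],[0,0,0,-8],[0,0,0,-8],[0,0,0,-8],[0,0,0,-8],[0,0,0,-8],[0,0,0,-8],[0,0,0,-2],[0,0,0,0]]], "claw": 0.15}}

```text
time: 16.9
position: [0.4911, -0.0707, 0.0886]
ee_rot: [0.001, -0.002, 1.0, -0.0]
contact_force: [-0.5, 0.7, -0.1]
grip_width: 0.428
```

Run:
```python
from h import *
st=r.get_state();print(st['time'],st['position'],st['ee_rot'],st['contact_force'],st['grip_width'],st['qpos'])
w=snap('wrist','w13')
import pickle;pickle.dump((st,w),open('w13.pkl','wb'))
cv2.imwrite('pics/w13c.png',cv2.resize(w['frame'][20:300,120:520,::-1],(800,560),interpolation=cv2.INTER_CUBIC))
```

```text
16.9 [ 0.49111981 -0.07074515  0.08857708] [ 7.68158440e-04 -1.56677404e-03  9.99998454e-01 -2.19052468e-04] [-0.54785107  0.71920184 -0.07058805] 0.4275057628889054 [-2.78306444e-01 -2.60479003e-02 -1.86691916e-01  1.40855475e+00
  3.32417516e-06 -2.81439992e-01]
```

View pics/w13c.png

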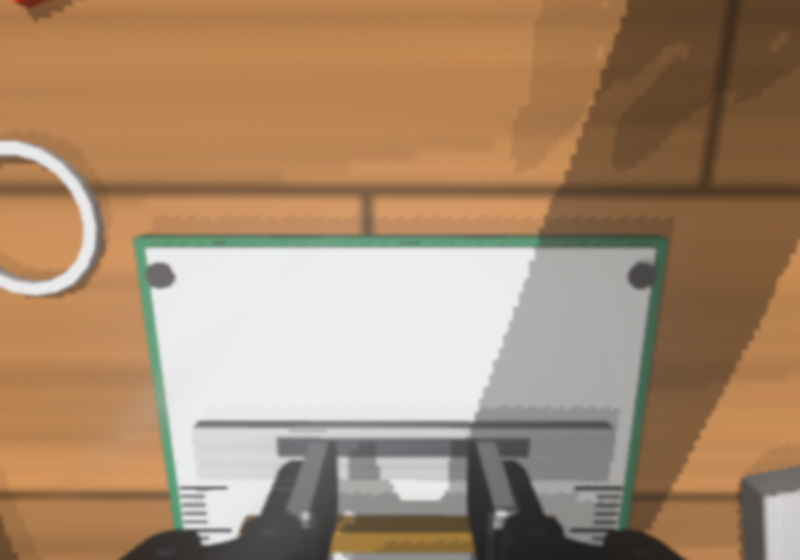

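Run:
```python
from h import *
import pickle; st,w=pickle.load(open('w13.pkl','rb'));E=wE(w,st)
P=lambda a:np.array(a)/2+[120,20]
for a,z in[((197,426),.024),((612,426),.024),((136,238),.012),((667,238),.012)]: print(onz(w,*P(a),z,E).round(4))
```

```text
[ 0.5242 -0.1662  0.024 ]
[0.5236 0.0282 0.024 ]
[ 0.4389 -0.1881  0.012 ]
[0.4383 0.0468 0.012 ]
```

Call:
{"method": "jog_arm", "body": {"commands": [[[0,0,0.03,0],[0,0,0.03,0],[0,0,0.03,0],[0,0,0.01,0],[0,0,0.005,0],[0,0,0.003,0],[0,0,0,0]]], "claw": -0.4}}

```text
time: 17.65
position: [0.4916, -0.0709, -0.019]
ee_rot: [0.001, -0.002, 1.0, -0.0]
contact_force: [0.3, -0.6, 0.1]
grip_width: 0.703
```

Run:
```python
from h import *
st=r.get_state();print(st['time'],st['position'],st['contact_force'],st['grip_width'])
w=snap('wrist','w14')
```

```text
17.65 [ 0.49162025 -0.07086696 -0.01903258] [ 0.34068741 -0.57886464  0.07690804] 0.7029746079064528
```

View pics/w14.png

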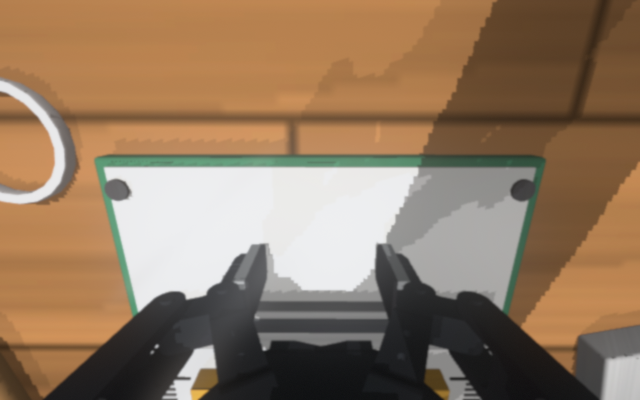

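Call:
{"method": "jog_arm", "body": {"commands": [[[0,0,0.002,0],[-0.006,0,0,0],[-0.006,0,0,0],[-0.006,0,0,0],[-0.005,0,0,0],[-0.004,0,0,0],[-0.003,0,0,0],[0,0,0,0]]]}}

```text
time: 18.5
position: [0.5185, -0.0704, -0.0225]
ee_rot: [-0.002, -0.002, 1.0, -0.0]
contact_force: [-5.2, 1.1, 3.7]
grip_width: 0.7
```

Run:
```python
from h import *
st=r.get_state();print(st['time'],st['position'],st['contact_force'],st['grip_width'])
w=snap('wrist','w15');s=r.snapshot('scene')
cv2.imwrite('pics/s15.png',cv2.resize(s['frame'][190:290,260:400,::-1],(800,571),interpolation=cv2.INTER_CUBIC))
```

```text
18.5 [ 0.51847123 -0.07039678 -0.02247402] [-5.17222511  1.0749155   3.74645924] 0.6995774411057704
```

View pics/s15.png

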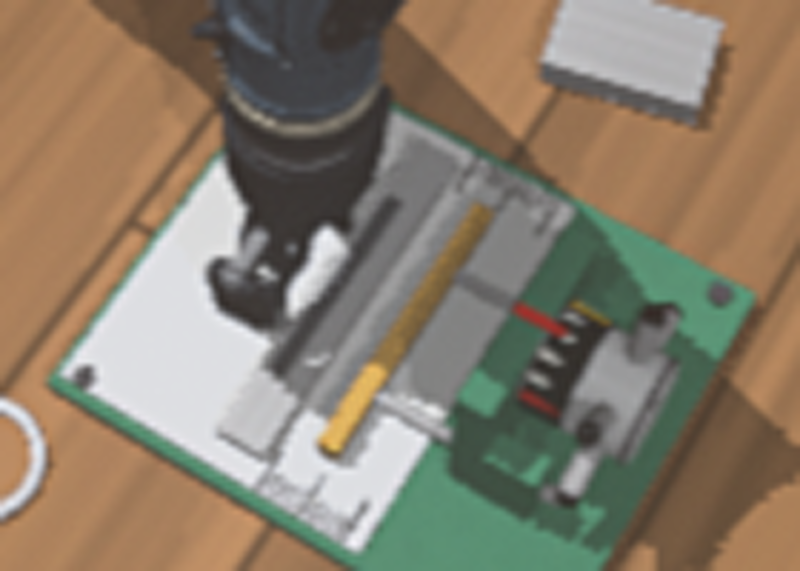

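View pics/w15.png

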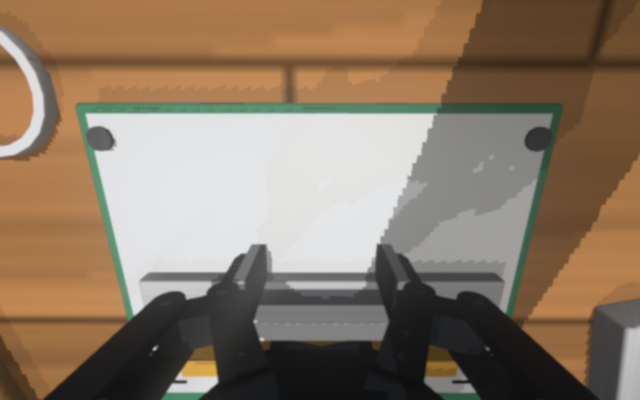

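Call:
{"method": "jog_arm", "body": {"commands": [[[-0.003,0,0,0],[-0.003,0,0,0],[-0.003,0,0,0],[-0.003,0,0,0],[-0.002,0,0,0],[-0.001,0,0,0],[0,0,0,0]]]}}

```text
time: 19.3
position: [0.5329, -0.0703, -0.0225]
ee_rot: [-0.003, -0.002, 1.0, -0.0]
contact_force: [-6.0, 0.5, 4.9]
grip_width: 0.698
```

Run:
```python
from h import *
st=r.get_state();print(st['time'],st['position'],st['contact_force'],st['grip_width'])
s=r.snapshot('scene')
cv2.imwrite('pics/s16.png',cv2.resize(s['frame'][190:290,260:400,::-1],(800,571),interpolation=cv2.INTER_CUBIC))
```

```text
19.3 [ 0.53285801 -0.07026277 -0.02251576] [-6.04324302  0.53430266  4.85696164] 0.6975969416986161
```

View pics/s16.png

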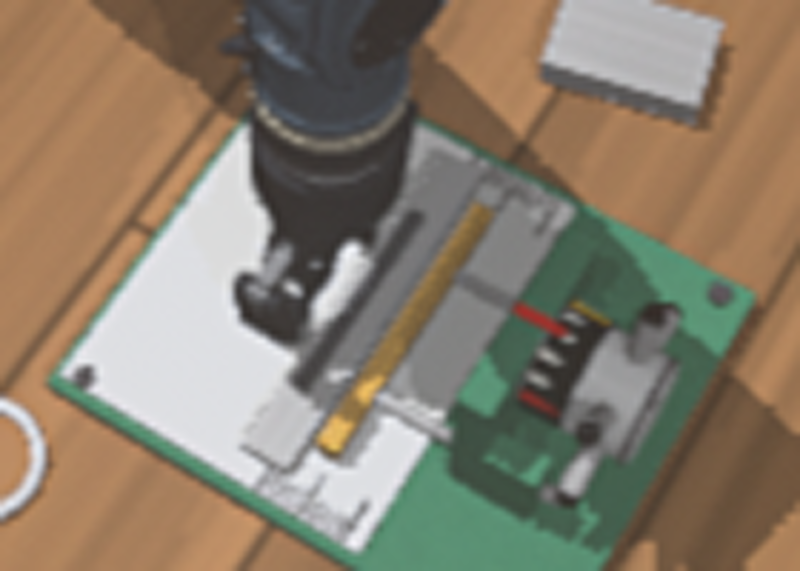

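Steady friction of about 6 N; the gap left looks like 6–8 mm. Now small steps.

Call:
{"method": "jog_arm", "body": {"commands": [[[-0.001,0,0,0],[-0.001,0,0,0],[-0.001,0,0,0],[-0.001,0,0,0],[0,0,0,0]]]}}

```text
time: 19.85
position: [0.5368, -0.0702, -0.0225]
ee_rot: [-0.003, -0.002, 1.0, 0.0]
contact_force: [-5.8, 0.4, 5.8]
grip_width: 0.701
```

Call:
{"method": "jog_arm", "body": {"commands": [[[-0.001,0,0,0],[-0.001,0,0,0],[0,0,0,0]]]}}

```text
time: 20.15
position: [0.5383, -0.0702, -0.0226]
ee_rot: [-0.003, -0.002, 1.0, -0.0]
contact_force: [-7.1, 1.0, 5.7]
grip_width: 0.696
```

Call:
{"method": "jog_arm", "body": {"commands": [[[-0.001,0,0,0],[0,0,0,0]]]}}

```text
time: 20.35
position: [0.5383, -0.0702, -0.0226]
ee_rot: [-0.004, -0.002, 1.0, -0.0]
contact_force: [-8.9, 0.7, 7.1]
grip_width: 0.697
```

Run:
```python
from h import *
st=r.get_state();print(st['time'],st['position'],st['contact_force'],st['ft_torque'])
s=r.snapshot('scene')
cv2.imwrite('pics/s17.png',cv2.resize(s['frame'][190:290,260:400,::-1],(800,571),interpolation=cv2.INTER_CUBIC))
```

```text
20.35 [ 0.5383157  -0.07020995 -0.02256668] [-8.93304463  0.70793238  7.06681908] [ 0.05582271  1.88705266 -0.01888746]
```

View pics/s17.png

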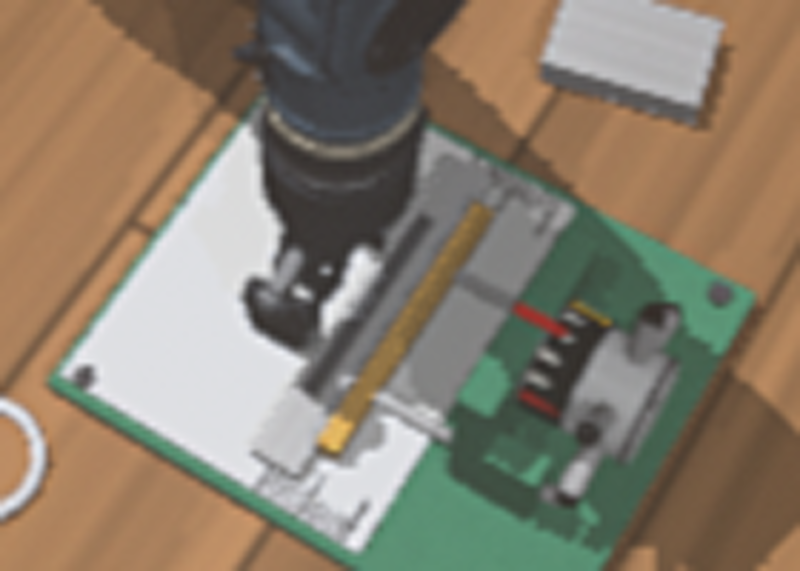

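Call:
{"method": "jog_arm", "body": {"commands": [[[-0.001,0,0,0],[-0.001,0,0,0],[0,0,0,0]]]}}

```text
time: 20.7
position: [0.5383, -0.0702, -0.0226]
ee_rot: [-0.006, -0.001, 1.0, -0.0]
contact_force: [-13.7, -0.1, 11.4]
grip_width: 0.702
```

Call:
{"method": "jog_arm", "body": {"commands": [[[0.003,0,0,0],[0.007,0,0,0],[0.015,0,0,0],[0.025,0,-0.02,0],[0.02,0,-0.04,0],[0.02,0,-0.045,0],[0.02,0,-0.045,0],[0,0,-0.04,0],[0,0,0,0],[0,0,0,0]]]}}

```text
time: 21.7
position: [0.436, -0.0711, 0.1694]
ee_rot: [0.002, -0.002, 1.0, -0.001]
contact_force: [-0.4, 0.5, -1.7]
grip_width: 0.699
```

Run:
```python
from h import *
st=r.get_state();print(st['time'],st['position'],st['contact_force'])
s=r.snapshot('scene');w=snap('wrist','w18');t=r.snapshot('top')
cv2.imwrite('pics/s18.png',cv2.resize(s['frame'][190:290,260:400,::-1],(800,571),interpolation=cv2.INTER_CUBIC))
```

```text
21.7 [ 0.43600339 -0.07114944  0.16935099] [-0.35098051  0.53808179 -1.7259096 ]
```

View pics/s18.png

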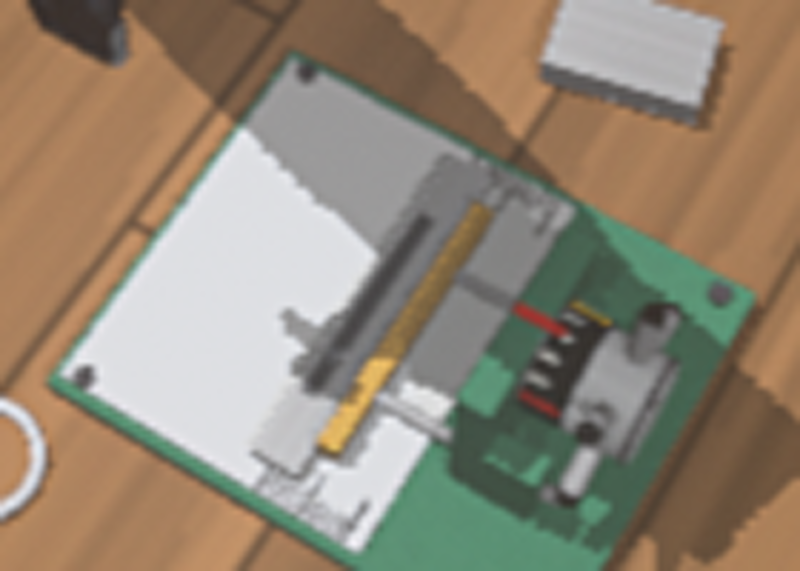

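View pics/w18.png

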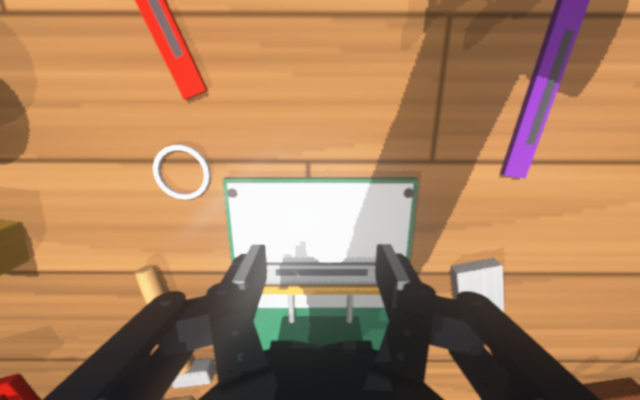

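Call:
{"method": "jog_arm", "body": {"commands": [[[-0.01,0,-0.01,8],[0,0,-0.01,8],[0,0,0,8],[0,0,0,8],[0,0,0,8],[0,0,0,8],[0,0,0,8],[0,0,0,8],[0,0,0,8],[0,0,0,8],[0,0,0,8],[0,0,0,2],[-0.018,0.03,0,0],[-0.018,0.03,0,0],[-0.018,0.03,0,0],[0,0.01,0,0],[0,0,0,0]]]}}

```text
time: 23.55
position: [0.5445, -0.1241, 0.1849]
ee_rot: [-0.002, 0.706, 0.708, -0.001]
contact_force: [-0.1, -0.0, 0.6]
grip_width: 0.701
```

Run:
```python
from h import *
st=r.get_state();print(st['time'],st['position'],st['contact_force'])
w=snap('wrist','w19');import pickle;pickle.dump((st,w),open('w19.pkl','wb'))
cv2.imwrite('pics/w19c.png',cv2.resize(w['frame'][0:240,180:500,::-1],(800,600),interpolation=cv2.INTER_CUBIC))
```

```text
23.55 [ 0.54446351 -0.12405179  0.18489248] [-0.11457401 -0.03837012  0.62265151]
```

View pics/w19c.png

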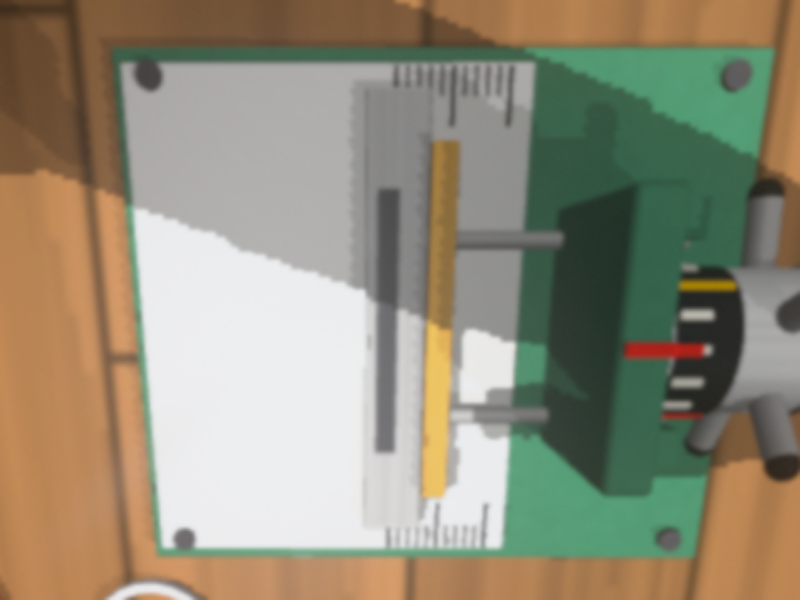

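Run:
```python
from h import *
import pickle; st,w=pickle.load(open('w19.pkl','rb'));E=wE(w,st)
P=lambda a:np.array(a)/2.5+[180,0]
for n,a,z in[('SEf',(433,84),.024),('SEf',(420,527),.024),('SEr',(365,84),.024),('SEr',(363,527),.024),('bar',(433,142),.031),('bar',(422,497),.031)]: print(n,onz(w,*P(a),z,E).round(4))
cv2.imwrite('pics/w19d.png',cv2.resize(w['frame'][20:220,310:380,::-1],None,fx=4,fy=3,interpolation=cv2.INTER_LANCZOS4))
```

```text
SEf [0.5778 0.0308 0.024 ]
SEf [ 0.5788 -0.1689  0.024 ]
SEr [0.549  0.0308 0.024 ]
SEr [ 0.5497 -0.169   0.024 ]
bar [0.578  0.0075 0.031 ]
bar [ 0.5785 -0.1506  0.031 ]
```

View pics/w19d.png

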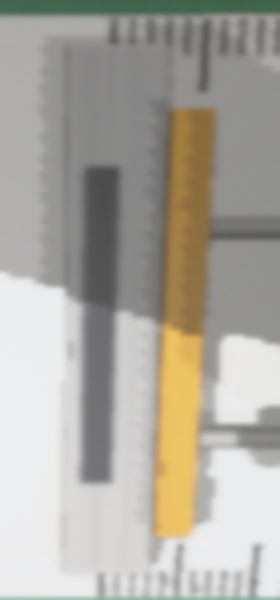

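The straightedge's front edge (x 0.578) coincides with the bar face (x 0.578), its centre is about 2.5 mm off the bar's centre, and the sleeve reads 7. Handing in.

Run:
```python
from rig import r
print(r.finish_job(), r.get_state()['time'])
```

```text
the job is handed in; nothing more can be done
the job is handed in; nothing more can be done
```

The sleeve is set to 7 and the straightedge lies flush along the front of the brass stop bar. I handed the job in at about 23.6 s, with the gripper clear of everything.

- **Sleeve:** it started at 2. I turned it by pushing two spokes in turn with the closed fingers. The last picture shows the second mark past yellow 5 on the index line, so it reads 7. The bar face measures x ≈ 0.578 m, which fits 7.
- **Straightedge:** I gripped it, squared it to the bar and centred it. Then I let go and pushed it from behind with the open fingers until it stopped moving. The peak push was about 14 N, against the roughly 30 N that would slip the sleeve.
- **Fit:** in the last picture its front edge is at x = 0.578–0.579 m, the same as the bar face and parallel to within the 0.5 mm or so I can measure. Its centre is about 2.5 mm from the bar's centre.
- **Other things on the bench:** I didn't touch any of them. I did not measure them again at the end.

**What disagreed:** the fingertips really end about 39 mm short of the reported TCP. Because of this my first push passed above the spokes without touching anything, and I corrected for it from the pictures. While the straightedge was being slid, the fingertips also rubbed lightly on the sheet, at about 4–11 N.

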